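# Free the latch and hold the filter cover pressed shut

### The arm

A 6-joint arm with a two-finger parallel gripper is mounted at the origin on a cart in front of the work surface, level with it; the furniture and walls round the work are solid. World frame = base frame: x ahead of the robot, y to its left, z up, the work surface at z = 0. Lengths are in m, angles in rad, forces in N, time in s.
With the tool pointing down it reaches from about 0.3 to 0.75 m from the base axis. Payload 8.5 kg.
Tool frame: the origin (TCP) lies between the finger pads; the fingertips stand 22 mm ahead of it and the grasp point (between the pads) lies 3 mm ahead of it (tcp_to_tips is the distance from the TCP to the fingertips, in m); z points along the fingers, y is the line along which they close (so a half turn about z gives the same grasp; the last joint's range is limited). The gripper opens to 88 mm and grips with 3 to 60 N. Pads are 18 mm wide; open, the fingers measure 123 mm over their backs; the gripper's body (75 mm by 187 mm) begins 45 mm behind the grasp point.
Start: joints at [-1.452, 0.381, 1.297, -0, 1.464, -0.215], TCP at [0.18, -0.52, 0.261] pointing down, gripper open.
Joint ranges: [-3.11, 3.11], [-0.89, 2.33], [0.22, 2.48], [-1.42, 4.56], [0.17, 2.85], [-2.88, 2.88]. Speed limits (rad/s): [2.39, 2.39, 3.14, 3.14, 3.14, 3.14].

### API

Orientations are given as a unit quaternion [x, y, z, w].
In Python, from plant import * gives the robot as it stands. The module is installed in compiled form; this text tells all that it offers.
- The arm moves only by the tool drive_tool, never from a script. Its argument "motion" is a list of rows, each an object of numbers: "gripper": the opening, from 0 (shut) to 1 (fully open); "x", "y", "z": the shift along the tool's x, y, z in cm; "turn": the turn about the tool's z in rad. In form: [{"gripper": .., "x": .., "y": .., "z": .., "turn": ..}, ...]. A call has exactly 8 rows; each row is the pose to reach, as a shift and turn from the pose commanded when the call began, along the tool's axes at that moment; what a row does not reach only later rows make up. A row lasts 1/12 s, in which the tool goes at most 41.7 mm and 7.16 degrees, less where a joint would pass 70% of its speed; a pose out of reach is approached as far as the arm can. A call with a gripper value outside its range is refused whole. The fingers move at their own pace and stop on an object; "newtons" is the grip in N (left out, the last holds). Time passes only in rows, so rows that repeat a pose let the fingers close, or fill a call up. It gives the time, the measured TCP pose, the force, the opening and the grip force at its end, in the units of the state.
- sense(): the state, without advancing time (a new reading comes with each control period).
- camera(name): name is "scene" or "top" or "wrist"; returns the picture (480x640x3 uint8, red, green, blue); there is no depth.
- camera_info(name): a dict with "mtx" (3x3 intrinsics, pixels), "xyz" and "rotation" of the camera in the world. Camera axes: x right, y down, z forward; pixel columns grow to the right and rows downward; lengths in m; the calibration is good to about 2 mm. A picture is of the moment at which its call begins: read the wrist's pose just before it. camera_info takes no time and is no camera call; for the wrist camera it gives the pose at the moment of the call.
- hand_in(): hands the job in; it is judged then, once.
Trained networks look in the newest picture that a camera, given by its name, has taken for a name from the list of things; names that differ only in an ending like _2 or _b are one class to them, and where a whole thing is asked for, a point or a joint stands for the part that bears it (a point fixed in the world has none). Each returns a list of dicts, best first, with "score" (0 to 1); they miss things now and then, are a little off and sometimes report something else, mostly with a low value. They report only what shows in the picture. A call takes as long as a camera call.
- spot_in(name, camera): "pixel" ([column, row] in pixels, amid what is visible of it).
The state is a dict: "time_s": time; "qpos": joint angles; "joint_vel": joint speeds; "effort": joint torques, N m; "position": TCP position; "tool_rot": TCP orientation; "wrist_force": force on the tool from outside, world axes, zero at the start; "ft_torque": the same for the moment, N m; "width": opening from 0.0 (shut) to 1.0 (fully open); "grasp_force": force on a finger pad.
Only numpy, scipy, OpenCV 4.12 (cv2) and the standard library are available. Lean on these libraries where they do the work, as an engineer would, in place of code of your own. Each camera call takes 0.05 s, during which the arm holds its last target. There are 200 camera calls.

### The job

Close up the water-filter unit: pull its red sprung T-latch up, turn it clockwise (seen from above) until its bar lies across the unit like the slot in the cover, and let it drop home. Then set the white cover into the unit's frame with the latch standing through the slot, press it down flush against the frame, and finish while still holding it pressed there; do not let go. Leave the other things on the worktop as they are.

Things in the scene. Friction and masses are not known exactly. Their poses are not given: they have to be found in the camera images.
- filter_unit: white rectangular water-filter housing, fixed to the worktop, 155 (its x) x 230 (its y) x 60 mm high. Origin at the centre of its underside, z up. In its top a recess 123 x 198 mm, 10 mm deep, whose floor is a ledge (the frame, z = 50 mm) round an open bay. Two short hose unions stick 24 mm out of its +x side. The latch stands in the bay at (0, -55) mm
- latch_axis (a point): point on the upright turning axis of the latch, at the height of the unit's rim (60 mm above the worktop); its axes are those of the unit
- frame_center (a point): centre of the frame's opening at the height of the ledge (50 mm above the worktop); axes of the unit. The cover is home when the centre of its underside is here
- latch_bar (a point): centre of the red T-bar of the latch: a bar 40 mm long (along this point's x), 10 mm thick (y) and 24 mm tall (z), with rounded edges, on a 10 mm round stem; with the latch down its underside is 68 mm and its top 92 mm above the worktop. Turns and rises with the latch
- latch_lift (a joint): how far the latch is pulled up against its spring (m): 0 down, stop at 0.014; the pull grows from about 4 N to 7 N. A cross pin low on the stem meets a raised land between the locked range and the home notch: the latch must be lifted at least 9 mm to turn past it; it springs down when let go
- latch_turn (a joint): turn of the latch (rad, positive anticlockwise from above): 0 is home, bar along the unit's x, lying like the cover's slot; it starts locked at 0.95 to 1.4. Within about 0.08 of 0 the latch can drop home; between about 0.1 and 0.8 the pin stands on the land and the latch stays up. Stops at -0.09 and 1.57
- cover: white flat cover, about 0.3 kg, lying right way up on the worktop, 115 (its x) x 190 (its y) x 10 mm, with an upright grey grip fin in its middle. Origin at the centre of the underside, z up. A slot 50 (x) by 20 mm (y) goes through it, centred at (0, -55) mm. It fits the recess with 4 mm to spare all round, with its axes along the unit's, slot over the latch
- cover_slot (a point): centre of the cover's slot, at the underside of the plate
- cover_grip (a point): middle of the cover's grip fin, 30 mm above the underside; axes of the cover. The fin is 14 mm thick (x), 56 mm long (y), and its top is 46 mm above the underside
- seal (a joint): how far the black rubber seal ring (97 x 172 mm outside, inside the ledge) is pressed down (m): 0 free, its top 6 mm above the ledge; 0.006 when the cover is down on the ledge. It is sprung: yields from about 4 N, and the cover meets the ledge at about 13 N in all. The cover's own weight does not press it down
- honey_jar: bystander: glass jar with grey lid, 71 mm wide, 110 mm tall, at the back; origin under its centre
- tea_box: bystander: pale green tea box 71 x 126 x 76 mm, at the back left; origin under its centre
- salt_tin: bystander: blue round tin 62 mm wide, 122 mm tall, at the back; origin under its centre
- white_mug: bystander: white mug 86 x 120 x 98 mm on the front rim of the sink; origin under its centre
- lemon: bystander: lemon 78 x 55 x 56 mm at the back right; origin under its centre
- apple: bystander: red apple 80 x 78 x 69 mm at the back left; origin under its centre

How it is judged:
On the way, in this order (a step that is already met when the one before it is completed fails the run):
1. the latch is pulled up at least 8 mm while still locked (value of joint latch_lift above 0.008 m and value of joint latch_turn above 0.6 rad), for 0.05 s.
2. the latch is turned in line with the slot (within 0.12 rad) and has dropped home (value of joint latch_turn below 0.12 rad and value of joint latch_lift below 0.002 m), for 0.2 s.
At the end, for the whole second after the job is handed in: The latch is down and within 0.12 rad of home; the cover lies in the frame with its slot over the latch (centre within 8 mm, underside within 2 mm of the ledge, tilt under 0.03 rad), and the robot is still holding it pressed, with the seal pushed down more than 4.5 mm (value of joint latch_turn below 0.12 rad and value of joint latch_lift below 0.003 m and horizontal distance between cover and frame_center below 0.008 m and horizontal distance between cover_slot and latch_axis below 0.009 m and z of cover in the frame of frame_center below 0.002 m and angle between cover's own z axis and vertical below 0.03 rad and value of joint seal above 0.0045 m and contact force between cover and seal above 5 N and contact force between any of the fingers, the arm and cover above 2 N); the arm keeps its last pose, push and grip.
It fails at once if a bystander is moved more than 30 mm (distance of any of honey_jar, tea_box, salt_tin, white_mug, lemon, apple from where it was at the start of the episode above 0.03 m).
It also fails if it takes over 64 s, if anything falls off the work surface, if the arm or the gripper's body presses on something with over 40 N, if the wrist force passes 120 N, or if a joint passes its speed limit or range.

## Working session

There is one attempt and no reset: what is moved stays moved. The work goes in short steps, Python scripts to look and compute and a tool call to move; the robot and the scene stay as the last step left them, time stands still between calls to the robot, and variables do not carry over. Pictures are saved under pics/ and viewed, at most 10 in all, crops included, and the job is handed in when it is done.

Besides the shell and the picture viewer there is one more tool, called in YAML: its name, and indented under it one key for each argument. drive_tool: Moves the arm, as the interface text tells. Its arguments: {"type":"object","properties":{"motion":{"type":"array"},"newtons":{"type":"number"}},"required":["motion"]}

```bash
mkdir -p pics; cat > h.py <<'E'
from plant import *
import numpy as np, cv2
from scipy.spatial.transform import Rotation as R
def rot(c):
    r=np.array(c["rotation"]); return r if r.shape==(3,3) else R.from_quat(r).as_matrix()
def ray(cam,px,z,ci=None):
    ci=ci or camera_info(cam); d=rot(ci)@np.linalg.inv(np.array(ci["mtx"]))@[px[0],px[1],1]
    o=np.array(ci["xyz"]); return o+d*(z-o[2])/d[2]
def proj(cam,P,ci=None):
    ci=ci or camera_info(cam); p=np.array(ci["mtx"])@(rot(ci).T@(np.atleast_2d(P)-ci["xyz"]).T); return (p[:2]/p[2]).T
def snap(cam,f): 
    im=camera(cam); cv2.imwrite("pics/"+f,im[:,:,::-1]); return im
E
python3 - <<'E'
from h import *
np.set_printoptions(precision=3,suppress=True)
for c in ["top","scene"]:
    snap(c,c+"0.png")
    print(c,camera_info(c))
    for n,z in [("filter_unit",.06),("cover",.01),("latch_bar",.092),("cover_grip",.046),("cover_slot",.01)]:
        for r in spot_in(n,c)[:2]: print(n,r["score"],r["pixel"],ray(c,r["pixel"],z))
print(sense()); print(camera_info("wrist"))
E
```

```text
top {'mtx': array([[532.555,   0.   , 316.767],
       [  0.   , 532.555, 238.874],
       [  0.   ,   0.   ,   1.   ]]), 'xyz': array([-0.027,  0.175,  1.592]), 'rotation': array([-0.545,  0.815, -0.161,  0.11 ])}
filter_unit 0.95 [244.1, 301.7] [0.456 0.214 0.06 ]
filter_unit 0.28 [255.5, 286.7] [0.487 0.167 0.06 ]
cover 0.6 [338.0, 264.5] [ 0.473 -0.099  0.01 ]
cover_grip 0.9 [339.6, 264.4] [ 0.46  -0.097  0.046]
cover_slot 0.76 [338.3, 267.0] [ 0.465 -0.096  0.01 ]
cover_slot 0.35 [257.3, 288.7] [0.495 0.163 0.01 ]
scene {'mtx': array([[596.468,   0.   , 309.328],
       [  0.   , 596.468, 243.452],
       [  0.   ,   0.   ,   1.   ]]), 'xyz': array([-0.065, -1.303,  0.749]), 'rotation': array([ 0.817, -0.21 ,  0.12 , -0.524])}
filter_unit 0.95 [250.2, 242.9] [0.475 0.096 0.06 ]
filter_unit 0.33 [249.6, 232.4] [0.502 0.163 0.06 ]
cover 0.92 [283.5, 301.4] [ 0.452 -0.157  0.01 ]
latch_bar 0.59 [238.3, 230.0] [0.455 0.126 0.092]
latch_bar 0.41 [241.3, 230.4] [0.461 0.12  0.092]
cover_grip 0.96 [285.9, 302.6] [ 0.43  -0.221  0.046]
cover_slot 0.83 [282.2, 298.2] [ 0.456 -0.142  0.01 ]
cover_slot 0.57 [301.4, 218.7] [0.729 0.284 0.01 ]
{'time_s': 0.6, 'qpos': array([-1.452,  0.381,  1.297,  0.   ,  1.464, -0.215]), 'joint_vel': array([-0.001, -0.   , -0.001, -0.001, -0.001, -0.001]), 'effort': array([ -0.001, -43.764, -22.467,   0.071,   0.031,   0.   ]), 'position': array([ 0.18 , -0.52 ,  0.261]), 'tool_rot': array([ 0.986,  0.166,  0.   , -0.   ]), 'wrist_force': array([ 0.342, -0.497,  0.254]), 'ft_torque': array([0.008, 0.042, 0.006]), 'grasp_force': 0.0, 'width': 1.0031738276281534}
{'mtx': array([[353.65 ,   0.   , 316.937],
       [  0.   , 353.65 , 235.582],
       [  0.   ,   0.   ,   1.   ]]), 'xyz': array([ 0.244, -0.497,  0.385]), 'rotation': array([ 0.807, -0.575, -0.079,  0.109])}
```

View pics/top0.png

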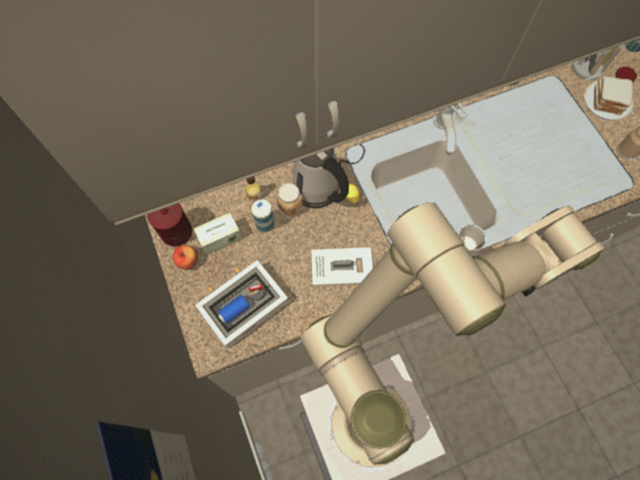

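View pics/scene0.png

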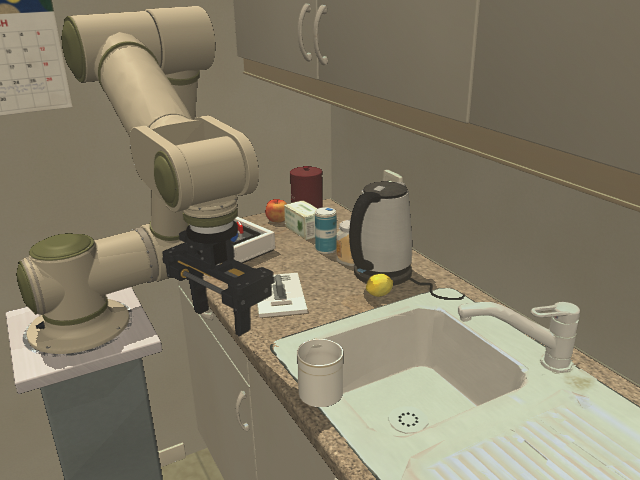

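The top view shows the unit at about (244,302) with the red latch near (257,289). The cover is at (342,266) with its slot on the right near (359,265). The mug, kettle and bystanders stand clear. I'll enlarge this area to get the corners.

```bash
python3 - <<'E'
import cv2
im=cv2.imread("pics/top0.png")[235:350,185:385]
cv2.imwrite("pics/crop.png",cv2.resize(im,None,fx=4,fy=4,interpolation=cv2.INTER_CUBIC))
E
```

```text
(no output)
```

View pics/crop.png

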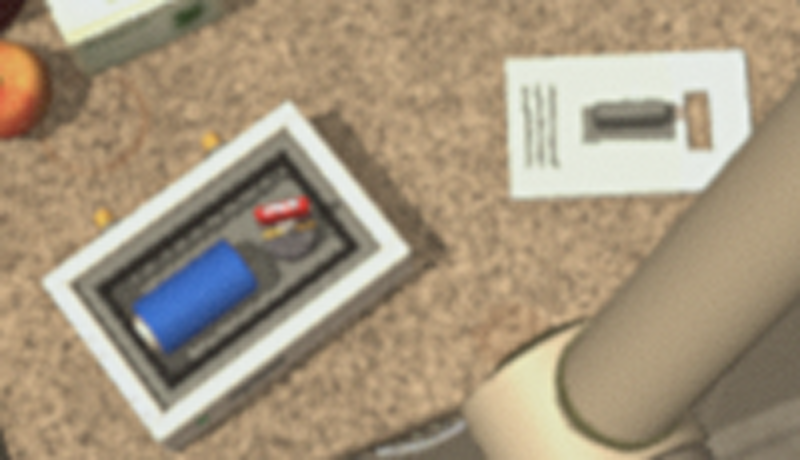

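The crop shows the unit's rim corners at (288,102), (410,250), (163,440) and (43,282). The orange unions are on the upper-left side, which is +x. The red bar is at (282,209), and the cover's slot is on its right at (698,120).

```bash
cat >> h.py <<'E'
from scipy.optimize import least_squares
def fit(cam,px,loc,g,ci=None):
    """planar pose x,y,yaw from pixels of local points (with z)"""
    ci=ci or camera_info(cam); px=np.array(px,float); loc=np.array(loc,float)
    def w(p):
        c,s=np.cos(p[2]),np.sin(p[2]); return np.c_[p[0]+c*loc[:,0]-s*loc[:,1],p[1]+s*loc[:,0]+c*loc[:,1],loc[:,2]]
    r=least_squares(lambda p:(proj(cam,w(p),ci)-px).ravel(),g,loss="soft_l1"); return r.x,r.fun.reshape(-1,2) if False else (proj(cam,w(r.x),ci)-px)
E
python3 - <<'E'
from h import *
np.set_printoptions(precision=3,suppress=True)
f=lambda a:np.array(a)/4+[185,235]-.4
# unit: +x upper-left; -y right
u,res=fit("top",f([(288,102),(410,250),(163,440),(43,282)]),[(.0775,-.115,.06),(-.0775,-.115,.06),(-.0775,.115,.06),(.0775,.115,.06)],[.46,.21,-.6]); print(u,res)
c,s=np.cos(u[2]),np.sin(u[2]); print("axis",u[:2]+.055*np.array([s,-c]))
v,res=fit("top",f([(506,58),(742,50),(512,198),(698,120)]),[(.0575,.095,.01),(.0575,-.095,.01),(-.0575,.095,.01),(0,-.055,.01)],[.47,-.1,0]); print(v,res)
b=[ray("top",q,.092) for q in f([(256,218),(309,203),(282,209)])]; print(b); d=b[1]-b[0]; print(np.arctan2(d[1],d[0]))
E
```

```text
[0.461 0.22  0.292] [[ 0.296 -1.028]
 [ 0.897 -0.212]
 [-0.373  1.101]
 [-0.711  0.039]]
axis [0.477 0.168]
[ 0.466 -0.109 -0.349] [[-0.151  0.36 ]
 [ 0.29  -0.064]
 [-0.233 -0.185]
 [ 0.103 -0.097]]
[array([0.477, 0.188, 0.092]), array([0.473, 0.148, 0.092]), array([0.476, 0.168, 0.092])]
-1.673004342380994
```

```bash
cat >> h.py <<'E'
def go(P,yaw):
    """shift (cm) and turn to bring tool to P with tool-x yaw (tool down)"""
    s=sense(); M=R.from_quat(s["tool_rot"]).as_matrix(); y0=np.arctan2(M[1,0],M[0,0])
    d=M.T@(np.array(P)-s["position"])*100; t=-(yaw-y0+np.pi)%(2*np.pi); t=-((yaw-y0+np.pi)%(2*np.pi)-np.pi)
    print("shift cm",d.round(2),"turn",round(t,3),"| pos",s["position"].round(4),"yaw",round(y0,3),"tilt",M[:,2].round(3),"t",round(s["time_s"],2),"w",round(s["width"],3),"F",s["wrist_force"].round(1),"q6",s["qpos"][5].round(2))
E
python3 -c "
from h import *
go([.477,.168,.2],1.469)"
```

```text
shift cm [ 50.57 -55.24   6.08] turn -1.135 | pos [ 0.1802 -0.5196  0.2608] yaw 0.334 tilt [ 0.  0. -1.] t 0.6 w 1.003 F [ 0.3 -0.5  0.3] q6 -0.22
```

drive_tool:
  motion:
    - {"gripper": 1,"x": 50.6,"y": -55.3,"z": 4,"turn": -1.135}
    - {"gripper": 1,"x": 50.6,"y": -55.3,"z": 4,"turn": -1.135}
    - {"gripper": 1,"x": 50.6,"y": -55.3,"z": 4,"turn": -1.135}
    - {"gripper": 1,"x": 50.6,"y": -55.3,"z": 4,"turn": -1.135}
    - {"gripper": 1,"x": 50.6,"y": -55.3,"z": 4,"turn": -1.135}
    - {"gripper": 1,"x": 50.6,"y": -55.3,"z": 4,"turn": -1.135}
    - {"gripper": 1,"x": 50.6,"y": -55.3,"z": 4,"turn": -1.135}
    - {"gripper": 1,"x": 50.6,"y": -55.3,"z": 4,"turn": -1.135}

```text
time_s: 1.27
position: [0.3123, -0.2121, 0.2431]
tool_rot: [0.784, 0.621, 0.0, 0.0]
wrist_force: [1.3, -0.1, -0.1]
width: 0.998
grasp_force: 0.0
```

```bash
python3 -c "
from h import *
go([.477,.168,.2],1.469)"
```

```text
shift cm [40.78  7.31  4.3 ] turn -0.13 | pos [ 0.3123 -0.2121  0.2431] yaw 1.339 tilt [ 0.001 -0.001 -1.   ] t 1.27 w 0.998 F [ 1.3 -0.1 -0.1] q6 -0.68
```

drive_tool:
  motion:
    - {"gripper": 1,"x": 40,"y": 7.3,"z": 4,"turn": -0.13}
    - {"gripper": 1,"x": 40,"y": 7.3,"z": 4,"turn": -0.13}
    - {"gripper": 1,"x": 40,"y": 7.3,"z": 4,"turn": -0.13}
    - {"gripper": 1,"x": 40,"y": 7.3,"z": 4,"turn": -0.13}
    - {"gripper": 1,"x": 40,"y": 7.3,"z": 4,"turn": -0.13}
    - {"gripper": 1,"x": 40,"y": 7.3,"z": 4,"turn": -0.13}
    - {"gripper": 1,"x": 40,"y": 7.3,"z": 4,"turn": -0.13}
    - {"gripper": 1,"x": 40,"y": 7.3,"z": 4,"turn": -0.13}

```text
time_s: 1.93
position: [0.447, 0.0916, 0.2104]
tool_rot: [0.744, 0.668, 0.0, 0.0]
wrist_force: [1.1, -1.2, 0.5]
width: 1.005
grasp_force: 0.0
```

```bash
python3 -c "
from h import *
go([.477,.168,.2],1.469)"
```

```text
shift cm [7.92 2.17 1.04] turn -0.005 | pos [0.447  0.0916 0.2104] yaw 1.464 tilt [ 0.001 -0.    -1.   ] t 1.93 w 1.005 F [ 1.1 -1.2  0.5] q6 0.05
```

drive_tool:
  motion:
    - {"gripper": 1,"x": 5,"y": 1.5,"z": 0,"turn": 0}
    - {"gripper": 1,"x": 5,"y": 1.5,"z": 0,"turn": 0}
    - {"gripper": 1,"x": 5,"y": 1.5,"z": 0,"turn": 0}
    - {"gripper": 1,"x": 5,"y": 1.5,"z": 0,"turn": 0}
    - {"gripper": 1,"x": 5,"y": 1.5,"z": 0,"turn": 0}
    - {"gripper": 1,"x": 5,"y": 1.5,"z": 0,"turn": 0}
    - {"gripper": 1,"x": 5,"y": 1.5,"z": 0,"turn": 0}
    - {"gripper": 1,"x": 5,"y": 1.5,"z": 0,"turn": 0}

```text
time_s: 2.6
position: [0.4667, 0.1365, 0.2106]
tool_rot: [0.744, 0.668, 0.0, 0.0]
wrist_force: [-0.0, -0.1, -0.1]
width: 1.0
grasp_force: 0.0
```

```bash
python3 -c "
from h import *
go([.477,.168,.2],1.469)
im=snap('wrist','w1.png')
for n,z in [('latch_bar',.092),('filter_unit',.06)]:
  for r in spot_in(n,'wrist')[:2]: print(n,r,ray('wrist',r['pixel'],z))
"
```

```text
shift cm [3.25 0.68 1.06] turn -0.007 | pos [0.4667 0.1365 0.2106] yaw 1.462 tilt [ 0. -0. -1.] t 2.6 w 1.0 F [-0.  -0.1 -0.1] q6 0.15
latch_bar {'pixel': [324.2, 188.3], 'score': 0.6} [0.47480606 0.17127813 0.092     ]
filter_unit {'pixel': [292.1, 121.7], 'score': 0.86} [0.45639602 0.21861469 0.06      ]
```

View pics/w1.png

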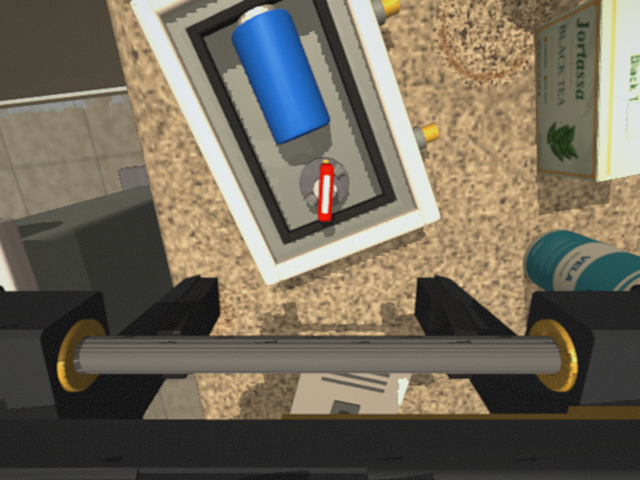

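The wrist view shows the red bar standing from (328,165) to (324,222). The unit's -y rim corners are near (270,281) and (438,213).

```bash
python3 -c "
from h import *
np.set_printoptions(precision=4,suppress=True)
im=cv2.imread('pics/w1.png'); hsv=cv2.cvtColor(im,cv2.COLOR_BGR2HSV)
m=((hsv[...,0]<8)|(hsv[...,0]>172))&(hsv[...,1]>170)&(hsv[...,2]>90); m[:140]=0; m[240:]=0; m[:,:280]=0;m[:,370:]=0
ys,xs=np.nonzero(m); print(cv2.minAreaRect(np.c_[xs,ys].astype(np.float32)),xs.min(),xs.max(),ys.min(),ys.max())
for r in range(160,226,6):
  q=np.nonzero(m[r])[0]; print(r,q.min() if len(q) else '',q.max() if len(q) else '')
for p in [(328,166),(324,221),(326,193)]: print(ray('wrist',p,.09))
print(ray('wrist',(270,281),.06),ray('wrist',(438,213),.06),ray('wrist',(133,0),.06))
u=(.461,.22,.292)
for k in [u]:
  c,s=np.cos(k[2]),np.sin(k[2])
  print(proj('wrist',[[k[0]+c*a-s*b,k[1]+s*a+c*b,.06] for a,b in [(-.0775,-.115),(.0775,-.115),(-.0775,.115)]]))
print(camera_info('wrist'))
"
```

```text
((325.3272705078125, 192.0403289794922), (13.861566543579102, 58.27217483520508), 2.7927021980285645) 318 333 163 221
160  
166 321 332
172 320 333
178 320 332
184 320 332
190 320 331
196 319 331
202 318 331
208 318 331
214 318 331
220 319 330
[0.4789 0.186  0.09  ]
[0.4723 0.1481 0.09  ]
[0.4757 0.1678 0.09  ]
[0.422  0.0948 0.06  ] [0.5625 0.1378 0.06  ] [0.3587 0.3086 0.06  ]
[[268.7156 289.2189]
 [445.4261 219.17  ]
 [126.1093   2.2202]]
{'mtx': array([[353.6503,   0.    , 316.9369],
       [  0.    , 353.6503, 235.5817],
       [  0.    ,   0.    ,   1.    ]]), 'xyz': array([0.4735, 0.205 , 0.3347]), 'rotation': array([ 0.9895, -0.0534, -0.0075,  0.134 ])}
```

```bash
python3 -c "
from h import *
go([.476,.168,.088],1.435)"
```

```text
shift cm [ 3.18  0.58 12.24] turn 0.028 | pos [0.4668 0.137  0.2104] yaw 1.463 tilt [ 0. -0. -1.] t 2.75 w 1.0 F [ 0.1 -0.1  0.6] q6 0.15
```

drive_tool:
  motion:
    - {"gripper": 0.6,"x": 3.2,"y": 0.6,"z": 3,"turn": 0.028}
    - {"gripper": 0.6,"x": 3.2,"y": 0.6,"z": 6,"turn": 0.028}
    - {"gripper": 0.6,"x": 3.2,"y": 0.6,"z": 9,"turn": 0.028}
    - {"gripper": 0.6,"x": 3.2,"y": 0.6,"z": 11,"turn": 0.028}
    - {"gripper": 0.6,"x": 3.2,"y": 0.6,"z": 12.2,"turn": 0.028}
    - {"gripper": 0.6,"x": 3.2,"y": 0.6,"z": 12.2,"turn": 0.028}
    - {"gripper": 0.6,"x": 3.2,"y": 0.6,"z": 12.2,"turn": 0.028}
    - {"gripper": 0.6,"x": 3.2,"y": 0.6,"z": 12.2,"turn": 0.028}

```text
time_s: 3.42
position: [0.4767, 0.1685, 0.0893]
tool_rot: [0.753, 0.658, 0.001, 0.0]
wrist_force: [0.3, -0.4, 0.3]
width: 0.604
grasp_force: 0.0
```

```bash
python3 -c "
from h import *
go([.476,.168,.088],1.435)"
```

```text
shift cm [-0.06 -0.06  0.13] turn 0.001 | pos [0.4767 0.1685 0.0893] yaw 1.436 tilt [ 0.002  0.    -1.   ] t 3.42 w 0.604 F [ 0.3 -0.4  0.3] q6 0.24
```

drive_tool:
  motion:
    - {"gripper": 0,"x": 0,"y": 0,"z": 0,"turn": 0}
    - {"gripper": 0,"x": 0,"y": 0,"z": 0,"turn": 0}
    - {"gripper": 0,"x": 0,"y": 0,"z": 0,"turn": 0}
    - {"gripper": 0,"x": 0,"y": 0,"z": 0,"turn": 0}
    - {"gripper": 0,"x": 0,"y": 0,"z": 0,"turn": 0}
    - {"gripper": 0,"x": 0,"y": 0,"z": 0,"turn": 0}
    - {"gripper": 0,"x": 0,"y": 0,"z": 0,"turn": 0}
    - {"gripper": 0,"x": 0,"y": 0,"z": 0,"turn": 0}
  newtons: 30

```text
time_s: 4.08
position: [0.4762, 0.1685, 0.0884]
tool_rot: [0.753, 0.658, 0.0, 0.0]
wrist_force: [-0.4, -0.2, 1.7]
width: 0.108
grasp_force: 30.0
```

```bash
python3 -c "
from h import *
go([.476,.168,.088],1.435); print(sense()['ft_torque'],sense()['grasp_force'])"
```

```text
shift cm [-0.06 -0.02  0.04] turn 0.001 | pos [0.4762 0.1685 0.0884] yaw 1.436 tilt [ 0.  0. -1.] t 4.08 w 0.108 F [-0.4 -0.2  1.7] q6 0.24
[-0.01677389 -0.04847476 -0.02286897] 29.99989377334714
```

drive_tool:
  motion:
    - {"gripper": 0,"x": 0,"y": 0,"z": -0.4,"turn": 0}
    - {"gripper": 0,"x": 0,"y": 0,"z": -0.8,"turn": 0}
    - {"gripper": 0,"x": 0,"y": 0,"z": -1.2,"turn": 0}
    - {"gripper": 0,"x": 0,"y": 0,"z": -1.2,"turn": 0}
    - {"gripper": 0,"x": 0,"y": 0,"z": -1.2,"turn": 0}
    - {"gripper": 0,"x": 0,"y": 0,"z": -1.2,"turn": 0}
    - {"gripper": 0,"x": 0,"y": 0,"z": -1.2,"turn": 0}
    - {"gripper": 0,"x": 0,"y": 0,"z": -1.2,"turn": 0}
  newtons: 45

```text
time_s: 4.75
position: [0.4761, 0.1685, 0.1002]
tool_rot: [0.753, 0.658, -0.0, -0.0]
wrist_force: [2.2, 0.0, -6.8]
width: 0.106
grasp_force: 45.0
```

```bash
python3 -c "
from h import *
go([.476,.168,.100],.292); print(sense()['ft_torque'],sense()['grasp_force'])"
```

```text
shift cm [-0.05 -0.    0.02] turn 1.144 | pos [0.4761 0.1685 0.1002] yaw 1.436 tilt [-0. -0. -1.] t 4.75 w 0.106 F [ 2.2  0.  -6.8] q6 0.24
[-0.0821917  -0.30959237  0.0304922 ] 44.9980590865016
```

Lifted 12 mm at about 7 N, as the spring should give. Next I turn it 1.144 rad clockwise.

drive_tool:
  motion:
    - {"gripper": 0,"x": 0,"y": 0,"z": 0,"turn": 0.11}
    - {"gripper": 0,"x": 0,"y": 0,"z": 0,"turn": 0.22}
    - {"gripper": 0,"x": 0,"y": 0,"z": 0,"turn": 0.33}
    - {"gripper": 0,"x": 0,"y": 0,"z": 0,"turn": 0.44}
    - {"gripper": 0,"x": 0,"y": 0,"z": 0,"turn": 0.55}
    - {"gripper": 0,"x": 0,"y": 0,"z": 0,"turn": 0.66}
    - {"gripper": 0,"x": 0,"y": 0,"z": 0,"turn": 0.77}
    - {"gripper": 0,"x": 0,"y": 0,"z": 0,"turn": 0.88}

```text
time_s: 5.42
position: [0.4769, 0.1681, 0.1004]
tool_rot: [0.962, 0.272, 0.001, 0.001]
wrist_force: [4.2, -3.5, -8.1]
width: 0.108
grasp_force: 45.0
```

drive_tool:
  motion:
    - {"gripper": 0,"x": 0,"y": 0,"z": 0,"turn": 0.09}
    - {"gripper": 0,"x": 0,"y": 0,"z": 0,"turn": 0.18}
    - {"gripper": 0,"x": 0,"y": 0,"z": 0,"turn": 0.264}
    - {"gripper": 0,"x": 0,"y": 0,"z": 0,"turn": 0.264}
    - {"gripper": 0,"x": 0,"y": 0,"z": 0,"turn": 0.264}
    - {"gripper": 0,"x": 0,"y": 0,"z": 0,"turn": 0.264}
    - {"gripper": 0,"x": 0,"y": 0,"z": 0,"turn": 0.264}
    - {"gripper": 0,"x": 0,"y": 0,"z": 0,"turn": 0.264}

```text
time_s: 6.08
position: [0.477, 0.1679, 0.1005]
tool_rot: [0.989, 0.145, 0.001, 0.001]
wrist_force: [4.1, -5.4, -7.3]
width: 0.113
grasp_force: 45.0
```

```bash
python3 -c "
from h import *
go([.476,.168,.0885],.292); print(sense()['ft_torque'],sense()['grasp_force'])"
```

```text
shift cm [-0.09 -0.04  1.2 ] turn -0.0 | pos [0.477  0.1679 0.1005] yaw 0.292 tilt [ 0.002 -0.001 -1.   ] t 6.08 w 0.113 F [ 4.1 -5.4 -7.3] q6 1.38
[-0.76895364 -0.75320415  0.01845836] 44.99849217943847
```

drive_tool:
  motion:
    - {"gripper": 0,"x": -0.05,"y": 0,"z": 0.3,"turn": 0}
    - {"gripper": 0,"x": -0.05,"y": 0,"z": 0.6,"turn": 0}
    - {"gripper": 0,"x": -0.05,"y": 0,"z": 0.9,"turn": 0}
    - {"gripper": 0,"x": -0.05,"y": 0,"z": 1.2,"turn": 0}
    - {"gripper": 0,"x": -0.05,"y": 0,"z": 1.2,"turn": 0}
    - {"gripper": 0,"x": -0.05,"y": 0,"z": 1.2,"turn": 0}
    - {"gripper": 0,"x": -0.05,"y": 0,"z": 1.2,"turn": 0}
    - {"gripper": 0,"x": -0.05,"y": 0,"z": 1.2,"turn": 0}

```text
time_s: 6.75
position: [0.4769, 0.1678, 0.0888]
tool_rot: [0.989, 0.145, 0.001, 0.001]
wrist_force: [3.7, -4.5, -4.1]
width: 0.109
grasp_force: 45.0
```

```bash
python3 -c "
from h import *
go([.476,.168,.0885],.292); print(sense()['ft_torque'],sense()['grasp_force'])"
```

```text
shift cm [-0.08 -0.04  0.03] turn -0.0 | pos [0.4769 0.1678 0.0888] yaw 0.292 tilt [ 0.003 -0.001 -1.   ] t 6.75 w 0.109 F [ 3.7 -4.5 -4.1] q6 1.38
[-0.71192181 -0.77995854  0.01588233] 44.99925113283098
```

drive_tool:
  motion:
    - {"gripper": 0.5,"x": 0,"y": 0,"z": 0,"turn": 0}
    - {"gripper": 0.5,"x": 0,"y": 0,"z": 0,"turn": 0}
    - {"gripper": 0.5,"x": 0,"y": 0,"z": 0,"turn": 0}
    - {"gripper": 0.5,"x": 0,"y": 0,"z": 0,"turn": 0}
    - {"gripper": 0.5,"x": 0,"y": 0,"z": -3,"turn": 0}
    - {"gripper": 0.5,"x": 0,"y": 0,"z": -7,"turn": 0}
    - {"gripper": 0.5,"x": 0,"y": 0,"z": -11,"turn": 0}
    - {"gripper": 0.5,"x": 0,"y": 0,"z": -13,"turn": 0}

```text
time_s: 7.42
position: [0.4764, 0.1687, 0.2229]
tool_rot: [0.989, 0.146, 0.003, 0.0]
wrist_force: [0.3, -0.7, 0.1]
width: 0.498
grasp_force: 0.0
```

```bash
python3 -c "
from h import *
go([.466,-.109,.22],-.349)"
```

```text
shift cm [-8.99 26.29  0.26] turn 0.641 | pos [0.4764 0.1687 0.2229] yaw 0.292 tilt [ 0.006  0.001 -1.   ] t 7.42 w 0.498 F [ 0.3 -0.7  0.1] q6 1.38
```

```bash
python3 -c "
from h import *
go([.445,-.165,.25],1.222)"
```

```text
shift cm [-12.6   31.05  -2.76] turn -0.93 | pos [0.4764 0.1687 0.2229] yaw 0.292 tilt [ 0.006  0.001 -1.   ] t 7.42 w 0.498 F [ 0.3 -0.7  0.1] q6 1.38
```

drive_tool:
  motion:
    - {"gripper": 0.6,"x": -12.6,"y": 31,"z": -2.8,"turn": -0.93}
    - {"gripper": 0.6,"x": -12.6,"y": 31,"z": -2.8,"turn": -0.93}
    - {"gripper": 0.6,"x": -12.6,"y": 31,"z": -2.8,"turn": -0.93}
    - {"gripper": 0.6,"x": -12.6,"y": 31,"z": -2.8,"turn": -0.93}
    - {"gripper": 0.6,"x": -12.6,"y": 31,"z": -2.8,"turn": -0.93}
    - {"gripper": 0.6,"x": -12.6,"y": 31,"z": -2.8,"turn": -0.93}
    - {"gripper": 0.6,"x": -12.6,"y": 31,"z": -2.8,"turn": -0.93}
    - {"gripper": 0.6,"x": -12.6,"y": 31,"z": -2.8,"turn": -0.93}

```text
time_s: 8.08
position: [0.4491, -0.1161, 0.2425]
tool_rot: [0.839, 0.545, 0.0, -0.0]
wrist_force: [0.7, -0.7, 0.2]
width: 0.602
grasp_force: 0.0
```

```bash
python3 -c "
from h import *
go([.445,-.165,.25],1.222)"
```

```text
shift cm [-4.63  1.61 -0.75] turn -0.07 | pos [ 0.4491 -0.1161  0.2425] yaw 1.152 tilt [ 0.  0. -1.] t 8.08 w 0.602 F [ 0.7 -0.7  0.2] q6 -0.09
```

drive_tool:
  motion:
    - {"gripper": 1,"x": -3.5,"y": 1.2,"z": -0.7,"turn": -0.04}
    - {"gripper": 1,"x": -3.5,"y": 1.2,"z": -0.7,"turn": -0.04}
    - {"gripper": 1,"x": -3.5,"y": 1.2,"z": -0.7,"turn": -0.04}
    - {"gripper": 1,"x": -3.5,"y": 1.2,"z": -0.7,"turn": -0.04}
    - {"gripper": 1,"x": -3.5,"y": 1.2,"z": -0.7,"turn": -0.04}
    - {"gripper": 1,"x": -3.5,"y": 1.2,"z": -0.7,"turn": -0.04}
    - {"gripper": 1,"x": -3.5,"y": 1.2,"z": -0.7,"turn": -0.04}
    - {"gripper": 1,"x": -3.5,"y": 1.2,"z": -0.7,"turn": -0.04}

```text
time_s: 8.75
position: [0.4463, -0.1508, 0.2491]
tool_rot: [0.829, 0.56, -0.0, -0.0]
wrist_force: [-0.3, -0.3, 0.8]
width: 0.995
grasp_force: 0.0
```

```bash
python3 -c "
from h import *
go([.466,-.109,.033],1.222)
im=snap('wrist','w2.png')
for n,z in [('cover_grip',.046),('cover_slot',.01)]:
  for r in spot_in(n,'wrist')[:2]: print(n,r,ray('wrist',r['pixel'],z))
a=snap('top','t2.png')[260:330,210:310]; cv2.imwrite('pics/t2c.png',cv2.resize(a,None,fx=6,fy=6,interpolation=cv2.INTER_CUBIC)[:,:,::-1])
"
```

```text
shift cm [ 4.61  0.27 21.61] turn -0.034 | pos [ 0.4463 -0.1508  0.2491] yaw 1.188 tilt [-0.  0. -1.] t 8.75 w 0.995 F [-0.3 -0.3  0.8] q6 -0.2
cover_grip {'pixel': [316.1, 148.5], 'score': 0.87} [ 0.46692134 -0.09575336  0.046     ]
cover_slot {'pixel': [317.6, 149.3], 'score': 0.63} [ 0.46752847 -0.09805262  0.01      ]
```

View pics/w2.png

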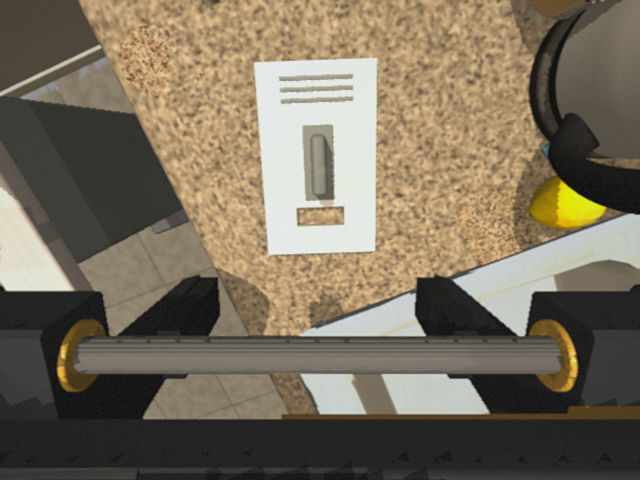

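View pics/t2c.png

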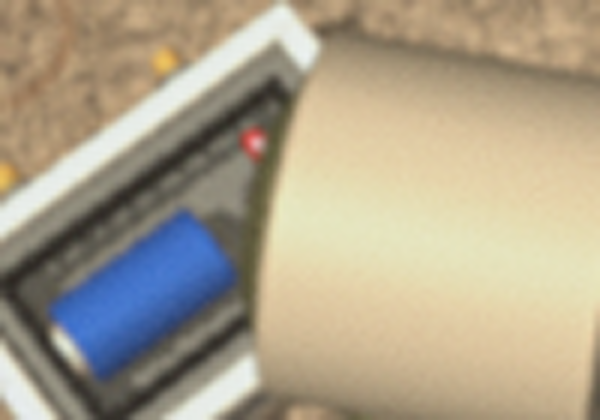

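The wrist view shows the cover's corners at (255,62), (377,58), (375,251) and (269,255), with the slot centre at (320,216). In the top view the arm hides the latch except for one bar end at crop (253,143).

```bash
python3 -c "
from h import *
np.set_printoptions(precision=4,suppress=True)
# image right = tool +y ... cover -y toward bottom; +x toward right
u,res=fit('wrist',[(255,62),(377,58),(375,251),(269,255),(320.5,216)],[(-.0575,.095,.01),(.0575,.095,.01),(.0575,-.095,.01),(-.0575,-.095,.01),(0,-.055,.01)],[.466,-.109,-.35]); print(u,res)
# bar end predicted at home
A=np.array([.4765,.168]);d=np.array([np.cos(.292),np.sin(.292)])
for z in (.092,.104): print(proj('top',[*(A+.018*d),z]), 'seen',210+253/6,260+143/6)
go([u[0],u[1],.033],u[2]+np.pi/2)
"
```

```text
[ 0.4638 -0.1113 -0.3508] [[-0.3171  0.2807]
 [ 0.274  -0.1917]
 [ 0.1073  0.0266]
 [-0.2889 -0.6589]
 [ 0.2117  0.4864]]
[[251.4437 282.1981]] seen 252.16666666666666 283.8333333333333
[[250.9662 280.9413]] seen 252.16666666666666 283.8333333333333
shift cm [ 4.37  0.13 21.62] turn -0.033 | pos [ 0.4463 -0.1514  0.2492] yaw 1.187 tilt [ 0. -0. -1.] t 8.95 w 1.003 F [-0.4  0.3  0.5] q6 -0.2
```

drive_tool:
  motion:
    - {"gripper": 0.6,"x": 4.4,"y": 0.1,"z": 4,"turn": -0.033}
    - {"gripper": 0.6,"x": 4.4,"y": 0.1,"z": 8,"turn": -0.033}
    - {"gripper": 0.6,"x": 4.4,"y": 0.1,"z": 12,"turn": -0.033}
    - {"gripper": 0.6,"x": 4.4,"y": 0.1,"z": 16,"turn": -0.033}
    - {"gripper": 0.6,"x": 4.4,"y": 0.1,"z": 17,"turn": -0.033}
    - {"gripper": 0.6,"x": 4.4,"y": 0.1,"z": 17,"turn": -0.033}
    - {"gripper": 0.6,"x": 4.4,"y": 0.1,"z": 17,"turn": -0.033}
    - {"gripper": 0.6,"x": 4.4,"y": 0.1,"z": 17,"turn": -0.033}

```text
time_s: 9.62
position: [0.4644, -0.1116, 0.0806]
tool_rot: [0.82, 0.573, 0.001, 0.001]
wrist_force: [0.8, -0.0, -0.1]
width: 0.599
grasp_force: 0.0
```

```bash
python3 -c "
from h import *
go([.4638,-.1113,.035],1.22)"
```

```text
shift cm [ 0.01 -0.08  4.56] turn -0.0 | pos [ 0.4644 -0.1116  0.0806] yaw 1.22 tilt [ 0.002 -0.001 -1.   ] t 9.62 w 0.599 F [ 0.8 -0.  -0.1] q6 -0.13
```

drive_tool:
  motion:
    - {"gripper": 0.6,"x": 0,"y": 0,"z": 1.5,"turn": 0}
    - {"gripper": 0.6,"x": 0,"y": 0,"z": 3,"turn": 0}
    - {"gripper": 0.6,"x": 0,"y": 0,"z": 4,"turn": 0}
    - {"gripper": 0.6,"x": 0,"y": 0,"z": 4.4,"turn": 0}
    - {"gripper": 0.6,"x": 0,"y": 0,"z": 4.4,"turn": 0}
    - {"gripper": 0.6,"x": 0,"y": 0,"z": 4.4,"turn": 0}
    - {"gripper": 0.6,"x": 0,"y": 0,"z": 4.4,"turn": 0}
    - {"gripper": 0.6,"x": 0,"y": 0,"z": 4.4,"turn": 0}

```text
time_s: 10.28
position: [0.464, -0.1113, 0.036]
tool_rot: [0.82, 0.573, 0.0, 0.001]
wrist_force: [-0.3, -0.0, -0.2]
width: 0.599
grasp_force: 0.0
```

drive_tool:
  motion:
    - {"gripper": 0,"x": 0,"y": 0,"z": 0,"turn": 0}
    - {"gripper": 0,"x": 0,"y": 0,"z": 0,"turn": 0}
    - {"gripper": 0,"x": 0,"y": 0,"z": 0,"turn": 0}
    - {"gripper": 0,"x": 0,"y": 0,"z": 0,"turn": 0}
    - {"gripper": 0,"x": 0,"y": 0,"z": 0,"turn": 0}
    - {"gripper": 0,"x": 0,"y": 0,"z": 0,"turn": 0}
    - {"gripper": 0,"x": 0,"y": 0,"z": 0,"turn": 0}
    - {"gripper": 0,"x": 0,"y": 0,"z": 0,"turn": 0}
  newtons: 50

```text
time_s: 10.95
position: [0.4637, -0.1112, 0.0351]
tool_rot: [0.82, 0.573, 0.0, 0.0]
wrist_force: [0.7, 0.0, -0.5]
width: 0.154
grasp_force: 50.0
```

```bash
python3 -c "
from h import *
go([.4638,-.1113,.035],1.22)"
```

```text
shift cm [-0.01  0.02  0.01] turn -0.0 | pos [ 0.4637 -0.1112  0.0351] yaw 1.22 tilt [ 0. -0. -1.] t 10.95 w 0.154 F [ 0.7  0.  -0.5] q6 -0.13
```

drive_tool:
  motion:
    - {"gripper": 0,"x": 0,"y": 0,"z": -1,"turn": 0}
    - {"gripper": 0,"x": 0,"y": 0,"z": -3,"turn": 0}
    - {"gripper": 0,"x": 0,"y": 0,"z": -6,"turn": 0}
    - {"gripper": 0,"x": 0,"y": 0,"z": -9,"turn": 0}
    - {"gripper": 0,"x": 0,"y": 0,"z": -12,"turn": 0}
    - {"gripper": 0,"x": 0,"y": 0,"z": -14,"turn": 0}
    - {"gripper": 0,"x": 0,"y": 0,"z": -14,"turn": 0}
    - {"gripper": 0,"x": 0,"y": 0,"z": -14,"turn": 0}

```text
time_s: 11.62
position: [0.4635, -0.1111, 0.175]
tool_rot: [0.82, 0.573, 0.0, 0.0]
wrist_force: [-0.9, -0.1, -4.2]
width: 0.157
grasp_force: 50.0
```

```bash
python3 -c "
from h import *
go([.461,.22,.175],.292+np.pi/2)
snap('wrist','w3.png')
ci=camera_info('wrist'); s=sense(); M=R.from_quat(s['tool_rot']).as_matrix()
# predicted held-cover points (cover x=-tool y? ) print predicted pixels
for a,b in [(-.0575,.095),(.0575,.095),(.0575,-.095),(-.0575,-.095)]:
  # cover y -> tool x ; cover x -> tool y (yaw tool y = yaw_x-90 = cover x)
  P=s['position']+M@[b,a,.025]; print((a,b),proj('wrist',P).round(1))
"
```

```text
shift cm [ 3.101e+01 -1.162e+01 -1.000e-02] turn -0.643 | pos [ 0.4635 -0.1111  0.175 ] yaw 1.22 tilt [ 0.001 -0.    -1.   ] t 11.62 w 0.157 F [-0.9 -0.1 -4.2] q6 -0.13
(-0.0575, 0.095) [[170.   66.4]]
(0.0575, 0.095) [[467.4  66.2]]
(0.0575, -0.095) [[426.9 457.8]]
(-0.0575, -0.095) [[209.7 457.7]]
```

View pics/w3.png

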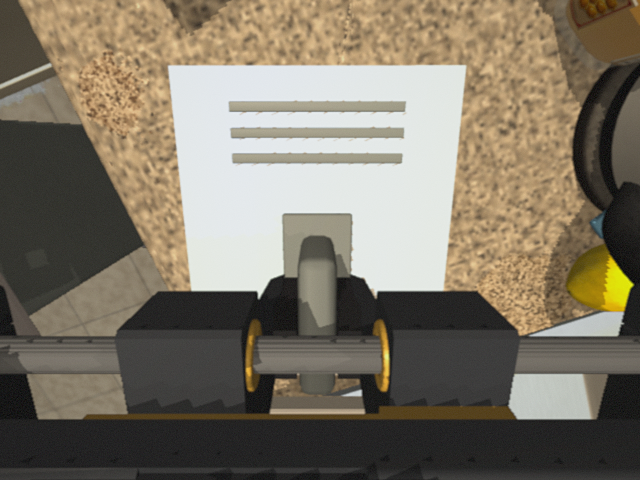

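The held cover's far corners show at (169,66) and (465,66), within about 1–2 px of the predicted ones, so it is centred in the grip. I'll check the kettle's clearance before carrying it over.

```bash
python3 -c "
from h import *
for p in [(300,195),(320,205),(345,200)]: print(ray('top',p,.2).round(3),ray('top',p,.05).round(3))
go([.4607,.2203,.175],.292+np.pi/2)"
```

```text
[ 0.654 -0.049  0.2  ] [ 0.727 -0.073  0.05 ]
[ 0.601 -0.09   0.2  ] [ 0.669 -0.119  0.05 ]
[ 0.588 -0.164  0.2  ] [ 0.655 -0.2    0.05 ]
shift cm [ 31.02 -11.61  -0.07] turn -0.643 | pos [ 0.463  -0.1109  0.174 ] yaw 1.22 tilt [-0.002  0.001 -1.   ] t 11.67 w 0.155 F [-0.6 -0.1 -3.3] q6 -0.13
```

drive_tool:
  motion:
    - {"gripper": 0,"x": 3,"y": -2,"z": 0,"turn": -0.05}
    - {"gripper": 0,"x": 6.5,"y": -4,"z": 0,"turn": -0.12}
    - {"gripper": 0,"x": 10,"y": -5.5,"z": 0,"turn": -0.2}
    - {"gripper": 0,"x": 13.5,"y": -7,"z": 0,"turn": -0.28}
    - {"gripper": 0,"x": 17,"y": -8,"z": 0,"turn": -0.36}
    - {"gripper": 0,"x": 20.5,"y": -9,"z": 0,"turn": -0.44}
    - {"gripper": 0,"x": 23.5,"y": -10,"z": 0,"turn": -0.52}
    - {"gripper": 0,"x": 26,"y": -10.5,"z": 0,"turn": -0.6}

```text
time_s: 12.33
position: [0.453, 0.1714, 0.1731]
tool_rot: [0.612, 0.791, -0.001, -0.002]
wrist_force: [0.6, -0.7, -1.9]
width: 0.15
grasp_force: 50.0
```

```bash
python3 -c "
from h import *
go([.4607,.2203,.175],.292+np.pi/2)"
```

```text
shift cm [ 4.54  1.98 -0.2 ] turn -0.038 | pos [0.453  0.1714 0.1731] yaw 1.825 tilt [-0.004 -0.    -1.   ] t 12.33 w 0.15 F [ 0.6 -0.7 -1.9] q6 -0.14
```

drive_tool:
  motion:
    - {"gripper": 0,"x": 2.5,"y": 1,"z": 0,"turn": -0.038}
    - {"gripper": 0,"x": 4.3,"y": 2,"z": 0,"turn": -0.038}
    - {"gripper": 0,"x": 4.3,"y": 2,"z": 0,"turn": -0.038}
    - {"gripper": 0,"x": 4.3,"y": 2,"z": 0,"turn": -0.038}
    - {"gripper": 0,"x": 4.3,"y": 2,"z": 0,"turn": -0.038}
    - {"gripper": 0,"x": 4.3,"y": 2,"z": 0,"turn": -0.038}
    - {"gripper": 0,"x": 4.3,"y": 2,"z": 0,"turn": -0.038}
    - {"gripper": 0,"x": 4.3,"y": 2,"z": 0,"turn": -0.038}

```text
time_s: 13.0
position: [0.4632, 0.215, 0.1751]
tool_rot: [0.599, 0.801, -0.0, -0.0]
wrist_force: [-0.3, 0.2, -2.1]
width: 0.15
grasp_force: 50.0
```

```bash
python3 -c "
from h import *
go([.4607,.2203,.140],.292+np.pi/2)"
```

```text
shift cm [ 0.58 -0.09  3.51] turn -0.006 | pos [0.4632 0.215  0.1751] yaw 1.857 tilt [-0. -0. -1.] t 13.0 w 0.15 F [-0.3  0.2 -2.1] q6 -0.08
```

drive_tool:
  motion:
    - {"gripper": 0,"x": 0.6,"y": -0.1,"z": 0,"turn": -0.006}
    - {"gripper": 0,"x": 0.6,"y": -0.1,"z": 1,"turn": -0.006}
    - {"gripper": 0,"x": 0.6,"y": -0.1,"z": 2,"turn": -0.006}
    - {"gripper": 0,"x": 0.6,"y": -0.1,"z": 3,"turn": -0.006}
    - {"gripper": 0,"x": 0.6,"y": -0.1,"z": 4,"turn": -0.006}
    - {"gripper": 0,"x": 0.6,"y": -0.1,"z": 4.3,"turn": -0.006}
    - {"gripper": 0,"x": 0.6,"y": -0.1,"z": 4.3,"turn": -0.006}
    - {"gripper": 0,"x": 0.6,"y": -0.1,"z": 4.3,"turn": -0.006}

```text
time_s: 13.67
position: [0.4606, 0.2213, 0.1325]
tool_rot: [0.596, 0.803, 0.0, 0.0]
wrist_force: [0.6, 0.3, -3.1]
width: 0.155
grasp_force: 50.0
```

```bash
python3 -c "
from h import *
go([.4607,.2203,.096],.292+np.pi/2)
snap('wrist','w4.png')
"
```

```text
shift cm [-0.1  -0.02  3.65] turn 0.001 | pos [0.4606 0.2213 0.1325] yaw 1.864 tilt [ 0.  0. -1.] t 13.67 w 0.155 F [ 0.6  0.3 -3.1] q6 -0.08
```

View pics/w4.png

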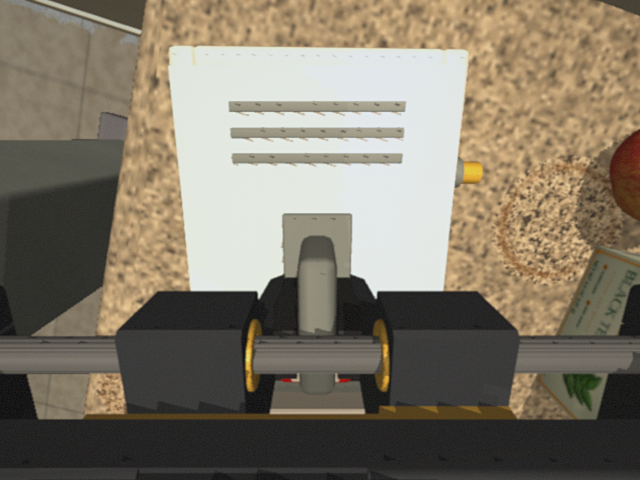

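The rim's far corners show just beyond the cover at about (171,47) and (467,50), and the red bar shows below on both sides of the fin at (287,380) and (344,380). That bar is symmetric about column 316.

```bash
python3 -c "
from h import *
ci=camera_info('wrist')
k=(.4607,.2203,.292);c,s=np.cos(k[2]),np.sin(k[2])
for a,b in [(-.0775,.115),(.0775,.115)]: print(proj('wrist',[k[0]+c*a-s*b,k[1]+s*a+c*b,.06]).round(1))
im=cv2.imread('pics/w4.png'); 
print(im[40:70,[180,200,250,316,380,440,458],1].T)
for r in (48,52,55,58,61,64): print(r,im[r,160:180,1],im[r,456:476,1])
for a in (-.02,.02): print(proj('wrist',[k[0]+c*a+s*.055,k[1]+s*a-c*.055,.092]).round(1))
hsv=cv2.cvtColor(im,cv2.COLOR_BGR2HSV); m=(hsv[...,1]>150)&((hsv[...,0]<8)|(hsv[...,0]>172)); m[:360]=0; m[:,:250]=0;m[:,400:]=0
y,x=np.nonzero(m); print([(yy,x[y==yy].min(),x[y==yy].max()) for yy in np.unique(y)])
"
```

```text
[[163.3  44.2]]
[[471.6  44.5]]
[[133 136 137 143 144 178 225 231 230 229 229 229 230 229 229 228 229 229
  230 229 229 230 230 229 230 230 230 230 230 229]
 [165 160 152 143 136 163 223 231 231 230 231 229 228 230 228 229 229 230
  229 230 229 231 230 230 230 230 230 230 231 229]
 [156 156 153 154 151 152 182 227 232 231 230 231 231 231 227 230 231 231
  230 231 230 230 231 231 230 231 231 231 231 231]
 [156 160 164 167 164 154 155 193 227 232 230 230 231 230 229 217 225 230
  232 231 231 231 231 231 231 230 231 232 231 230]
 [119 115 110 108 103 102 100 130 199 231 231 231 230 231 231 228 219 227
  231 231 230 230 231 230 231 231 231 231 231 231]
 [177 174 169 160 152 142 135 127 139 190 229 231 229 229 230 230 229 230
  230 229 231 230 230 231 230 229 230 230 230 230]
 [166 169 169 177 173 171 170 166 172 200 227 231 229 229 228 230 230 229
  230 229 230 229 229 229 230 230 229 229 231 229]]
48 [134 146 151 149 146 139 134 128 136 186 225 233 230 229 229 230 229 229
 230 229] [170 173 172 165 160 157 156 155 153 153 161 167 173 179 183 181 177 176
 172 163]
52 [151 153 153 147 143
[... 389 characters left out ...]
9
 230 230] [229 231 230 229 225 222 222 216 222 229 226 219 205 192 185 176 150 122
 102 112]
61 [162 158 156 145 138 127 125 113 124 182 220 227 228 230 230 229 230 229
 230 229] [230 229 229 230 230 229 230 229 230 229 225 216 186 156 145 132 115 107
 106 117]
64 [170 165 161 157 156 151 146 139 150 181 215 225 228 230 229 230 229 230
 229 229] [230 230 230 230 230 229 229 230 230 228 223 214 173 133 126 131 125 123
 120 118]
[[280.5 375.9]]
[[354.1 375.9]]
[(np.int64(378), np.int64(284), np.int64(344)), (np.int64(379), np.int64(280), np.int64(350)), (np.int64(380), np.int64(281), np.int64(349)), (np.int64(381), np.int64(283), np.int64(347)), (np.int64(382), np.int64(345), np.int64(345))]
```

The image shows the unit about 0.012 rad clockwise of my estimate and 1–2 mm towards tool -x. I'll correct for that and lower the cover to the rim.

drive_tool:
  motion:
    - {"gripper": 0,"x": -0.17,"y": 0,"z": 0,"turn": 0.012}
    - {"gripper": 0,"x": -0.17,"y": 0,"z": 1,"turn": 0.012}
    - {"gripper": 0,"x": -0.17,"y": 0,"z": 2,"turn": 0.012}
    - {"gripper": 0,"x": -0.17,"y": 0,"z": 3,"turn": 0.012}
    - {"gripper": 0,"x": -0.17,"y": 0,"z": 3.6,"turn": 0.012}
    - {"gripper": 0,"x": -0.17,"y": 0,"z": 3.9,"turn": 0.012}
    - {"gripper": 0,"x": -0.17,"y": 0,"z": 3.9,"turn": 0.012}
    - {"gripper": 0,"x": -0.17,"y": 0,"z": 3.9,"turn": 0.012}
  newtons: 60

```text
time_s: 14.38
position: [0.4613, 0.2196, 0.0936]
tool_rot: [0.601, 0.799, 0.0, 0.0]
wrist_force: [0.0, 0.2, -2.1]
width: 0.147
grasp_force: 60.0
```

```bash
python3 -c "
from h import *
go([.4607,.2203,.0851],.28+np.pi/2);print(sense()['ft_torque'])"
```

```text
shift cm [ 0.09 -0.04  0.85] turn 0.001 | pos [0.4613 0.2196 0.0936] yaw 1.852 tilt [ 0.001  0.    -1.   ] t 14.38 w 0.147 F [ 0.   0.2 -2.1] q6 -0.07
[-0.05508784 -0.11546879  0.02579606]
```

drive_tool:
  motion:
    - {"gripper": 0,"x": 0,"y": 0,"z": 0.2,"turn": 0}
    - {"gripper": 0,"x": 0,"y": 0,"z": 0.4,"turn": 0}
    - {"gripper": 0,"x": 0,"y": 0,"z": 0.6,"turn": 0}
    - {"gripper": 0,"x": 0,"y": 0,"z": 0.8,"turn": 0}
    - {"gripper": 0,"x": 0,"y": 0,"z": 0.9,"turn": 0}
    - {"gripper": 0,"x": 0,"y": 0,"z": 0.9,"turn": 0}
    - {"gripper": 0,"x": 0,"y": 0,"z": 0.9,"turn": 0}
    - {"gripper": 0,"x": 0,"y": 0,"z": 0.9,"turn": 0}

```text
time_s: 15.05
position: [0.4615, 0.2197, 0.0853]
tool_rot: [0.601, 0.799, 0.001, 0.001]
wrist_force: [-2.3, -0.8, 10.4]
width: 0.156
grasp_force: 60.0
```

```bash
python3 -c "
from h import *
go([.4607,.2203,.0851],.28+np.pi/2);print(sense()['ft_torque'])"
```

```text
shift cm [ 0.08 -0.06  0.02] turn 0.001 | pos [0.4615 0.2197 0.0853] yaw 1.852 tilt [ 0.002  0.    -1.   ] t 15.05 w 0.156 F [-2.3 -0.8 10.4] q6 -0.07
[-0.14314203  0.28866148 -0.01935722]
```

drive_tool:
  motion:
    - {"gripper": 0,"x": 0,"y": 0,"z": 0.05,"turn": 0}
    - {"gripper": 0,"x": 0,"y": 0,"z": 0.1,"turn": 0}
    - {"gripper": 0,"x": 0,"y": 0,"z": 0.12,"turn": 0}
    - {"gripper": 0,"x": 0,"y": 0,"z": 0.12,"turn": 0}
    - {"gripper": 0,"x": 0,"y": 0,"z": 0.12,"turn": 0}
    - {"gripper": 0,"x": 0,"y": 0,"z": 0.12,"turn": 0}
    - {"gripper": 0,"x": 0,"y": 0,"z": 0.12,"turn": 0}
    - {"gripper": 0,"x": 0,"y": 0,"z": 0.12,"turn": 0}

```text
time_s: 15.72
position: [0.4615, 0.2196, 0.085]
tool_rot: [0.601, 0.799, 0.001, 0.001]
wrist_force: [-4.8, -0.9, 21.4]
width: 0.155
grasp_force: 60.0
```

```bash
python3 -c "
from h import *
go([.4607,.2203,.0851],.28+np.pi/2);print(sense()['ft_torque'])
im=snap('wrist','w5.png')
snap('scene','s5.png')
cv2.imwrite('pics/s5c.png',cv2.resize(cv2.imread('pics/s5.png')[190:290,170:310],None,fx=5,fy=5,interpolation=cv2.INTER_CUBIC))
"
```

```text
shift cm [ 0.08 -0.06 -0.01] turn 0.001 | pos [0.4615 0.2196 0.085 ] yaw 1.852 tilt [ 0.003  0.    -1.   ] t 15.72 w 0.155 F [-4.8 -0.9 21.4] q6 -0.07
[-0.32578148  0.85426493 -0.00959788]
```

View pics/w5.png

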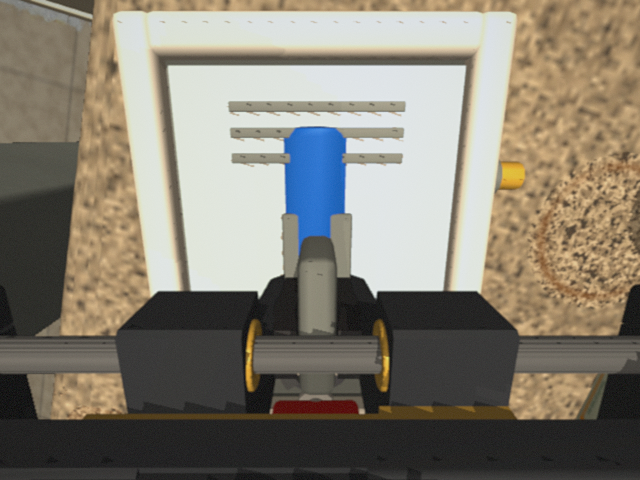

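View pics/s5c.png

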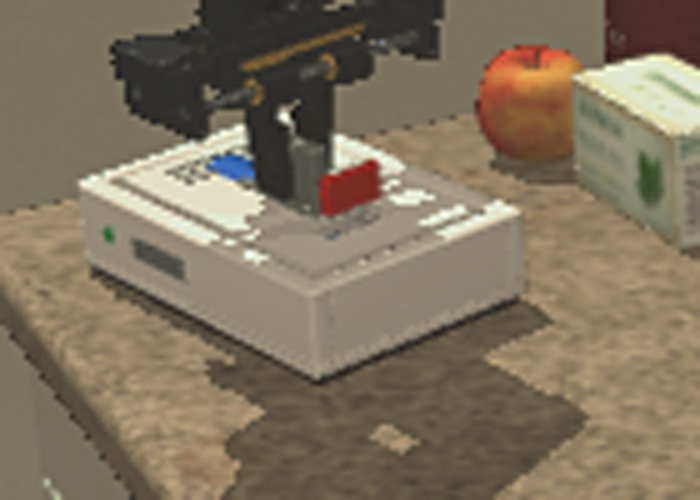

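The cover sits evenly in the recess: its far edge is parallel to the rim at row 60, with similar gaps on the left and right. The red bar stands through the slot, and the cover is pressed with 21 N on the ledge.

```bash
python3 -c "
from h import *
print(hand_in())"
```

```text
the job is handed in; nothing more can be done
None
```

I turned the latch to home and it dropped, then set the cover in the frame over it. I handed the job in at about 16 s, with the gripper still pressing the cover down at about 21 N; no verdict was returned.

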